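# Fit the grill's drip tray and hold its top plate open

### The job

Get the contact grill ready for me to load: first, with the grill still shut, slide the loose drip tray into the slot low in the grill's right-hand side until it is fully home, its face plate flat against the side. Then raise the hinged top plate, which has a bar handle in front, to 45 degrees and hold it there steadily; it falls shut if let go, so finish while still holding it up, with the tray still home. Leave the other things on the worktop where they are.

Things in the scene. Friction and masses are not known exactly. Their poses are not given: they have to be found in the camera images.
- grill: Contact grill, fixed: steel shell on a black skirt, 230 mm deep (x), 270 mm wide (y), knob on its front. Origin under its centre, on the worktop; +x to its back, y along its width, z up; its front faces the robot within about 12 degrees. Shut, it is 126 mm high, with the handle bar up to 159 mm, ahead of the front.
- slot_mouth (a point): Middle of the lower edge of the drip-tray slot's mouth, in the grill's flat upright right-hand side face. Axes: the grill's; +y goes straight into the slot. Slot 93 mm wide (x), 22 mm high, deeper than the tray; its floor is 6 mm above the worktop, at this point's height. A ramp 14 mm long just inside the mouth climbs from the worktop to that floor.
- tray_pull (a point): Grasp point on the pull of the loose drip tray, 24 mm above the tray's underside, axes the tray's (+y from pull to pan). Pull: black bar 14 mm thick (x), y = -25 to +45 mm from here, 8 to 34 mm above the underside. Inner face of the face plate at y = +50 mm. Tray home in the slot: same axes as slot_mouth, this point at 0, -50, +24 mm in them.
- pan_center (a point): Centre of the drip tray's open dark steel pan, 145 mm in +y from tray_pull; 90 mm wide (x), 190 mm long (y), 19 mm high, its leading (+y) corners cut off 12 mm at 45 degrees. Face plate at its -y end: 112 wide, 5 thick, top 30 mm above the underside. Tray 0.16 to 0.24 kg; starts flat on the worktop right of the grill, pull towards the robot.
- lid_handle (a point): Middle of the top plate's handle: straight round black bar, 18 mm thick, along the grill's y, free over 140 mm between two end arms. Its centre is 43 mm (clear gap 35 mm) ahead of the plate's front edge and, shut, 24 mm above the plate's top, 150 mm above the worktop. Axes: the top plate's, turning with it; shut, the grill's.
- lid_hinge (a point): Point on the top plate's hinge line, middle of the grill's back, 98 mm above the worktop, with the grill's axes; the line runs along y. Shut, the bar's middle lies at x = -258, y = 0, z = +52 mm from here; raising turns it up and backwards about the line.
- lid (a joint): Opening angle of the top plate in rad: 0 shut (as it starts), growing as its front rises, at most 1.75. The plate weighs 0.6 to 1.1 kg (about 3 to 5 N upward at the handle carries it) and drops shut by its own weight.
- mill: Wooden pepper mill, 58 mm thick, 160 mm high, behind the grill to the right; origin under its foot. Bystander
- tin_tall: Closed food tin, 75 mm thick, 58 mm high, standing behind the tray; origin under it. Bystander
- tin_flat: Closed flat food tin, 86 mm thick, 40 mm high, near the front left of the worktop; origin under it. Bystander
- spice_jar: Spice jar with a lid, 42 mm thick, 96 mm high, near the grill's front left corner; origin under it. Bystander
- tongs: Steel tongs lying flat, 353 mm long, 69 mm wide, 33 mm high, left of the grill, pointing away from the robot; origin under the middle. Bystander
- spoon: Steel serving spoon lying flat, 256 mm long, 55 mm wide, 19 mm high, in front of the grill near the worktop's edge; origin under the middle. Bystander

How it is judged:
On the way:
1. with the grill shut, the drip tray is fully home in its slot (y of tray_pull in the frame of slot_mouth above -0.055 m and x of tray_pull in the frame of slot_mouth between -0.006 and 0.006 m and z of tray_pull in the frame of slot_mouth between 0.018 and 0.034 m and angle between the y axis of tray_pull and the y axis of slot_mouth, either way round below 0.06 rad and value of joint lid below 0.1 rad), for 0.2 s.
At the end, for the whole second after the job is handed in: The robot is still holding the top plate, at rest, open at 45 degrees (6 degrees either way), carried by the robot alone (more than 1 N between them); the drip tray is in its slot, straight, its face plate within 5 mm of the grill's side (value of joint lid between 0.681 and 0.89 rad and velocity of joint lid between -0.1 and 0.1 rad/s and (contact force between lid and the fingers above 1 N or contact force between lid and the arm above 1 N) and y of tray_pull in the frame of slot_mouth above -0.055 m and x of tray_pull in the frame of slot_mouth between -0.006 and 0.006 m and z of tray_pull in the frame of slot_mouth between 0.018 and 0.034 m and angle between the y axis of tray_pull and the y axis of slot_mouth, either way round below 0.06 rad); the arm keeps its last pose, push and grip.
It fails at once if the top plate is lifted while the drip tray is not home (value of joint lid above 0.15 rad and y of tray_pull in the frame of slot_mouth below -0.06 m).
It fails at once if a bystander is moved by more than 3 cm (distance of any of mill, tin_tall, tin_flat, spice_jar, tongs, spoon from where it was at the start of the episode above 0.03 m).
It also fails if it takes over 61 s, if anything falls off the work surface, if the arm or the gripper's body presses on something with over 40 N, if the wrist force passes 120 N, or if a joint passes its speed limit or range.

### The arm

A 7-joint arm with a two-finger parallel gripper is mounted at the origin on a cart in front of the work surface, level with it; the furniture and walls round the work are solid. World frame = base frame: x ahead of the robot, y to its left, z up, the work surface at z = 0. Lengths are in m, angles in rad, forces in N, time in s.
With the tool pointing down it reaches from about 0.35 to 0.9 m from the base axis. Payload 8.1 kg.
Tool frame: the origin (TCP) lies at the very end of the fingers, on their centre line; the grasp point (between the pads) lies 19 mm behind it; z points along the fingers, y is the line along which they close (so a half turn about z gives the same grasp; the last joint's range is limited). The gripper opens to 92 mm and grips with 3 to 60 N. Pads are 19 mm wide; open, the fingers measure 130 mm over their backs; the gripper's body (75 mm by 190 mm) begins 47 mm behind the grasp point.
Start: joints at [1.115, 0.434, 0.025, 1.573, -0.012, 1.134, -0.075], TCP at [0.216, -0.587, 0.227] pointing down, gripper open.
Joint ranges: [-2.62, 2.62], [-0.44, 2.09], [-1.27, 1.32], [0.08, 2.57], [-1.32, 4.46], [0.12, 2], [-2.74, 2.74]. Speed limits (rad/s): [2.22, 2.22, 3.01, 3.01, 3.14, 3.14, 3.14].

### API

Orientations are given as [roll, pitch, yaw] about the fixed x, y, z axes, in that order (R = Rz(yaw) Ry(pitch) Rx(roll)).
In Python, from station import arm, snapshot, calibration gives the robot as it stands.
- The arm moves only by the tool send_rows, never from a script. Its argument "plan" is a list of rows, each a list of 4 numbers: the shift along the world's x, y, z in m, then the turn about the world's z in rad. A call has 1 to 5 rows; each row is the pose to reach, as a shift and turn from the pose commanded when the call began; what a row does not reach only later rows make up. A row lasts 1/8 s, in which the tool goes at most 62.5 mm and 10.7 degrees, less where a joint would pass 70% of its speed; a pose out of reach is approached as far as the arm can. A call with a gripper value outside its range is refused whole. "fingers" is the closure, from 0 (fully open) to 1 (shut), set as the call begins (left out, the last holds). The fingers move at their own pace and stop on an object; "newtons" is the grip in N (left out, the last holds). Time passes only in rows, so rows that repeat a pose let the fingers close. It gives the time, the measured TCP pose, the force, the opening and the grip force at its end, in the units of the state.
- arm.observe(): the state, without advancing time (a new reading comes with each control period).
- snapshot(name): name is "scene" or "top" or "wrist"; returns the picture (420x560x3 uint8, blue, green, red); there is no depth.
- calibration(name): a dict with "mtx" (3x3 intrinsics, pixels), "rvec" (rotation vector, rad) and "tvec" (3), from world to camera coordinates, as OpenCV has them. Camera axes: x right, y down, z forward; pixel columns grow to the right and rows downward; lengths in m; the calibration is good to about 2 mm. The wrist camera is an equidistant fisheye: a pixel r from the principal point sees the ray r / f radians off the axis. A picture is of the moment at which its call begins: read the wrist's pose just before it. calibration takes no time and is no camera call; for the wrist camera it gives the pose at the moment of the call.
- arm.hand_in(): hands the job in; it is judged then, once.
The state is a dict: "time_s": time; "q": joint angles; "qvel": joint speeds; "joint_efforts": joint torques, N m; "eef_pos": TCP position; "eef_rot": TCP orientation; "contact_force": force on the tool from outside, world axes, zero at the start; "torque": the same for the moment, N m; "width": finger opening in m; "gripper_force": force on a finger pad.
Only numpy, scipy, OpenCV 4.12 (cv2) and the standard library are available. Lean on these libraries where they do the work, as an engineer would, in place of code of your own. Each camera call takes 0.05 s, during which the arm holds its last target. There are 200 camera calls.

## Working session

There is one attempt and no reset: what is moved stays moved. The work goes in short steps, Python scripts to look and compute and a tool call to move; the robot and the scene stay as the last step left them, time stands still between calls to the robot, and variables do not carry over. Pictures are saved under pics/ and viewed, at most 13 in all, crops included, and the job is handed in when it is done.

Besides the shell and the picture viewer there is one more tool, called after "Request:" by a JSON object that holds its "method" and its "body". send_rows: Moves the arm, as the interface text tells. Its arguments: {"type":"object","properties":{"plan":{"type":"array","items":{"type":"array","items":{"type":"number"}}},"fingers":{"type":"number"},"newtons":{"type":"number"}},"required":["plan"]}

```bash
ls; mkdir -p pics
python3 - <<'E'
from station import arm,snapshot,calibration
import cv2,numpy as np
print(arm.observe())
for n in("scene","top"):
    im=snapshot(n);cv2.imwrite(f"pics/{n}0.png",im)
    c=calibration(n);print(n,c)
E
```

```text
pics
{'time_s': 0.0, 'q': array([ 1.11541753,  0.4352306 ,  0.02497406,  1.57409131, -0.01159584,
        1.13401222, -0.07509127]), 'qvel': array([ 5.26898846e-05, -1.28854153e-03, -1.65395026e-03,  8.21764905e-04,
       -1.74936872e-03, -1.14302500e-03,  4.72574038e-04]), 'joint_efforts': array([-3.25449901e-04, -6.67859745e+01,  9.85190570e-01, -3.14466155e+01,
       -6.04325999e-02,  4.30128293e-02,  1.57829218e-04]), 'eef_pos': array([ 0.21570776, -0.58604737,  0.22594251]), 'eef_rot': array([-3.14000310e+00,  1.49022466e-04,  3.52718675e-01]), 'contact_force': array([ 0.8806954 , -0.22362939, -0.41558622]), 'torque': array([0.02099727, 0.01277747, 0.01140739]), 'gripper_force': 0.0, 'width': 0.09224895567278026}
scene {'mtx': array([[426.97895569,   0.        , 284.69249058],
       [  0.        , 426.97895569, 210.50990549],
       [  0.        ,   0.        ,   1.        ]]), 'rvec': array([ 0.90254951, -2.33480188,  1.29791203]), 'tvec': array([0.39444105, 0.317396  , 1.08345104])}
top {'mtx': array([[435.92528157,   0.        , 276.15021461],
       [  0.        , 435.92528157, 204.57908752],
       [  0.        ,   0.        ,   1.        ]]), 'rvec': array([ 2.15563321, -2.06860487,  0.2058815 ]), 'tvec': array([-0.04147331,  0.55466858,  1.49905648])}
```

View pics/scene0.png

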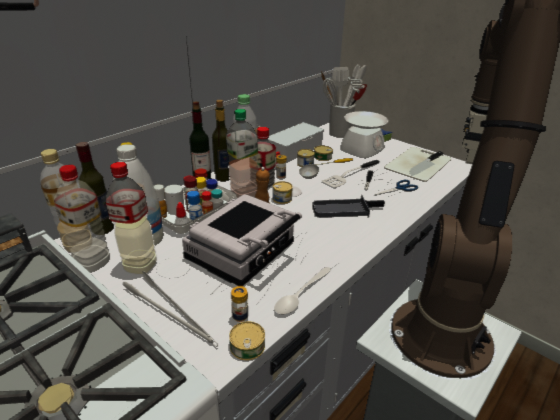

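View pics/top0.png

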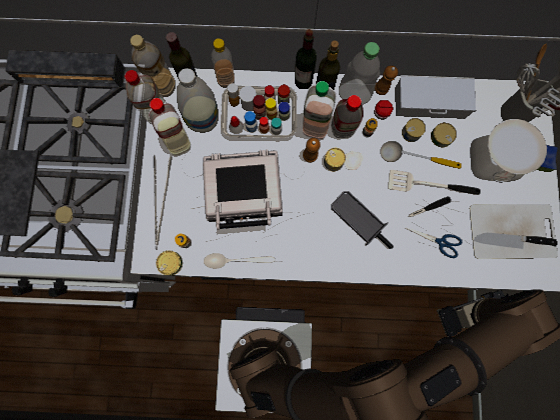

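The scene view shows the grill at (240,238) with its knob to the robot and the tray at (345,207). The top view shows the grill at (243,190), its bar near (240,226), and the tray from (335,200) to its pull at (388,243).

```bash
cat > h.py <<'E'
import cv2,numpy as np
from station import arm,snapshot,calibration
def ray(c,uv):
    R=cv2.Rodrigues(c["rvec"])[0];o=-R.T@c["tvec"].ravel()
    d=np.linalg.inv(c["mtx"])@np.array([uv[0],uv[1],1.]);return o,R.T@d
def onplane(c,uv,z):
    o,d=ray(c,uv);return o+d*(z-o[2])/d[2]
def pix(c,P):
    return cv2.projectPoints(np.array(P,float).reshape(-1,3),c["rvec"],c["tvec"],c["mtx"],None)[0].reshape(-1,2)
E
python3 - <<'E'
from h import *
im=cv2.imread("pics/top0.png");c=calibration("top")
g=im.max(2)
m=(g<75).astype(np.uint8);m[:,:325]=0;m[:180]=0;m[260:]=0;m[:,398:]=0
n,l,s,ce=cv2.connectedComponentsWithStats(m);i=1+np.argmax(s[1:,4]);print(s[i],ce[i])
k=(l==i).astype(np.uint8)
cnt=max(cv2.findContours(k,0,1)[0],key=cv2.contourArea)
print(cv2.minAreaRect(cnt), [onplane(c,p,.019).round(4) for p in cv2.approxPolyDP(cnt,2.5,True)[:,0]],cv2.approxPolyDP(cnt,2.5,True)[:,0].tolist())
cv2.imwrite("pics/crop1.png",cv2.resize(im[140:260,195:405],None,fx=3.8,fy=3.8,interpolation=cv2.INTER_CUBIC))
s=cv2.imread("pics/scene0.png")
cv2.imwrite("pics/crop2.png",cv2.resize(s[185:305,175:395],None,fx=3.6,fy=3.6,interpolation=cv2.INTER_CUBIC))
E
```

```text
[ 331  192   62   57 1306] [359.6669219  218.32618683]
((364.5, 222.50001525878906), (73.53910827636719, 29.698488235473633), 45.0) [array([ 0.5815, -0.2255,  0.019 ]), array([ 0.5552, -0.2186,  0.019 ]), array([ 0.4398, -0.3496,  0.019 ]), array([ 0.4323, -0.3425,  0.019 ]), array([ 0.4594, -0.3855,  0.019 ]), array([ 0.4255, -0.439 ,  0.019 ]), array([ 0.4742, -0.3928,  0.019 ]), array([ 0.5117, -0.4183,  0.019 ]), array([ 0.518 , -0.3931,  0.019 ]), array([ 0.6213, -0.2799,  0.019 ]), array([ 0.6206, -0.2616,  0.019 ])] [[333, 202], [331, 209], [367, 242], [365, 244], [377, 237], [392, 247], [379, 233], [386, 223], [379, 221], [348, 192], [343, 192]]
```

View pics/crop1.png

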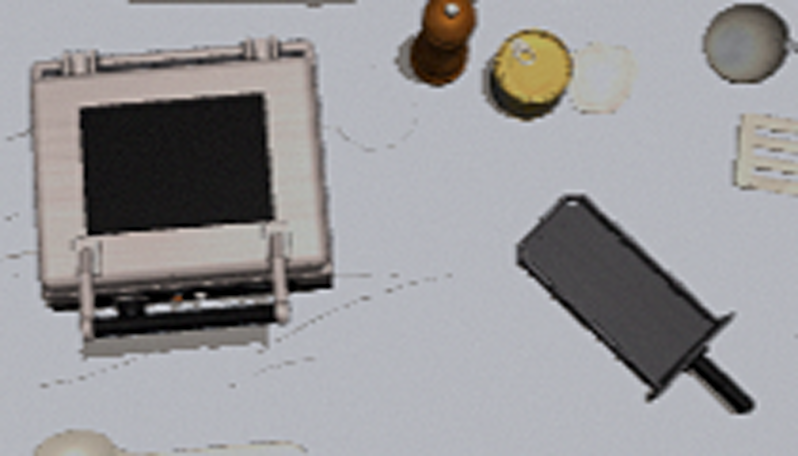

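View pics/crop2.png

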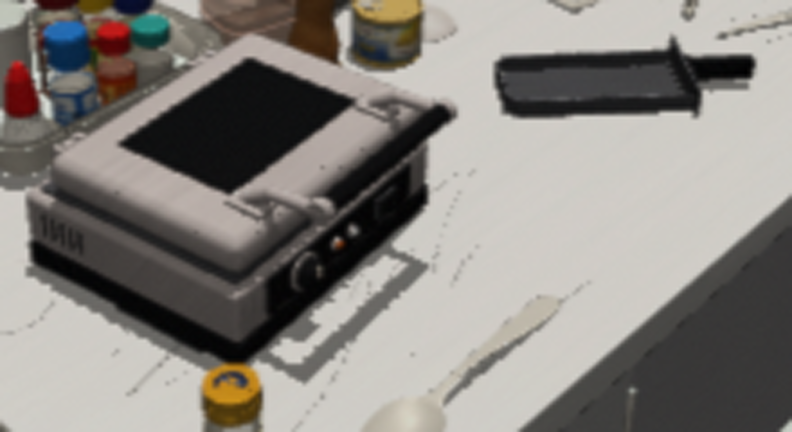

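Crop 1 shows the tray axis from the leading edge (545,224) to the pull end (742,405), and the bar from (92,329) to (275,316). The slot side is hidden from both fixed cameras, so I need the wrist view for that.

Run:
```python
from h import *
c=calibration("top")
f=lambda x,y,z:onplane(c,(195+x/3.8,140+y/3.8),z)
P=lambda n,*a:print(n,f(*a).round(4))
a=f(92,329,.15);b=f(275,316,.15);print("bar",a,b,(a+b)/2,"yaw",np.arctan2(*( (a-b)[[1,0]]))-np.pi/2)
for n,x,y in(("TL",35,70),("TR",312,45),("BR",330,268),("BL",45,281)):P(n,x,y,.12)
P("skirtR",332,285,.03);P("skirtL",46,305,.03)
e=f(742,405,.034-.003);s=f(697,361,.034);P("plateR",733,316,.03);P("plateL",650,398,.03)
l1=f(520,256,.019);l2=f(582,198,.019);print("pull",e,s,"lead",l1,l2)
for n,x,y,z in(("tin",532,72,.058),("mill",450,8,.16)):P(n,x,y,z)
mid=(f(733,316,.03)+f(650,398,.03))/2;ld=(f(520,246,.019)+f(575,198,.019))/2
for q,w in((ld,e),(ld,mid)):
  d=q-w;print("tray y dir",np.degrees(np.arctan2(d[1],d[0])),np.hypot(*d[:2]))
print("mid",mid,ld)
im=snapshot("wrist");cv2.imwrite("pics/w0.png",im);print(calibration("wrist"))
```

```text
bar [0.45468616 0.16581252 0.15      ] [0.47269348 0.00686879 0.15      ] [0.46368982 0.08634066 0.15      ] yaw 0.11281263415323539
TL [0.697  0.2387 0.12  ]
TR [ 0.7314 -0.0148  0.12  ]
BR [ 0.523  -0.0395  0.12  ]
BL [0.5007 0.215  0.12  ]
skirtR [ 0.5237 -0.0423  0.03  ]
skirtL [0.4934 0.2279 0.03  ]
plateR [ 0.5095 -0.4224  0.03  ]
plateL [ 0.4285 -0.344   0.03  ]
pull [ 0.42540013 -0.42974667  0.031     ] [ 0.46468943 -0.38727114  0.034     ] lead [ 0.56136201 -0.22158049  0.019     ] [ 0.62097067 -0.28053097  0.019     ]
tin [ 0.7335 -0.2255  0.058 ]
mill [ 0.758  -0.1382  0.16  ]
tray y dir 46.887326116953076 0.24951417448008642
tray y dir 46.90567310295771 0.18573167896599602
mid [ 0.46903476 -0.38322538  0.03      ] [ 0.59592692 -0.24759855  0.019     ]
{'mtx': array([[325.1922621 ,   0.        , 286.6165165 ],
       [  0.        , 325.1922621 , 214.77542277],
       [  0.        ,   0.        ,   1.        ]]), 'rvec': array([-2.38881872,  1.66493247,  0.22848127]), 'tvec': array([-0.62439552, -0.033238  ,  0.38976392])}
```

View pics/w0.png

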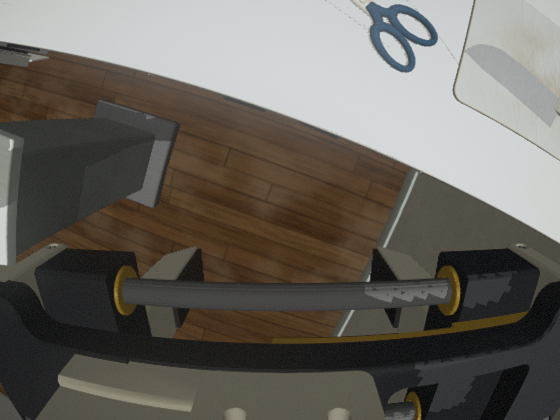

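The wrist camera looks past the fingers, with image-up along tool +x; scissors and board are in sight. Grill yaw is about 0.113, tray direction 46.9°, and tray_pull about (0.437,-0.4175). I'm moving above the pull.

Request:
{"method": "send_rows", "body": {"plan": [[0.045, 0.034, 0, 0.09], [0.09, 0.068, 0, 0.18], [0.134, 0.102, 0, 0.28], [0.178, 0.136, 0, 0.37], [0.221, 0.168, 0, 0.466]], "fingers": 0}}

```text
time_s: 0.78
eef_pos: [0.4381, -0.4171, 0.2266]
eef_rot: [-3.141, 0.0, 0.822]
contact_force: [0.3, -0.4, -0.5]
width: 0.0918
gripper_force: 0.0
```

Request:
{"method": "send_rows", "body": {"plan": [[0, 0, -0.03, 0], [0, 0, -0.06, 0], [0, 0, -0.06, 0]]}}

```text
time_s: 1.15
eef_pos: [0.4355, -0.4174, 0.1645]
eef_rot: [-3.137, 0.0, 0.819]
contact_force: [-0.1, -0.1, 0.6]
width: 0.0917
gripper_force: 0.0
```

Run:
```python
from h import *
c=calibration("wrist");im=snapshot("wrist");cv2.imwrite("pics/w1.png",im)
import pickle;pickle.dump(c,open("w1.pkl","wb"))
R=cv2.Rodrigues(c["rvec"])[0];print("cam",-R.T@c["tvec"].ravel(),"axis",R[2]);o=arm.observe();print(o["eef_pos"],o["eef_rot"],o["q"])
```

```text
cam [ 0.48568011 -0.36511863  0.32184956] axis [-0.18582809 -0.19254664 -0.96353189]
[ 0.43635752 -0.41817711  0.1662018 ] [-3.13938662e+00  1.74043696e-04  8.18640144e-01] [ 0.78146462  0.46456349 -0.15059613  1.68805632  0.0800398   0.99719628
 -0.14918007]
```

View pics/w1.png

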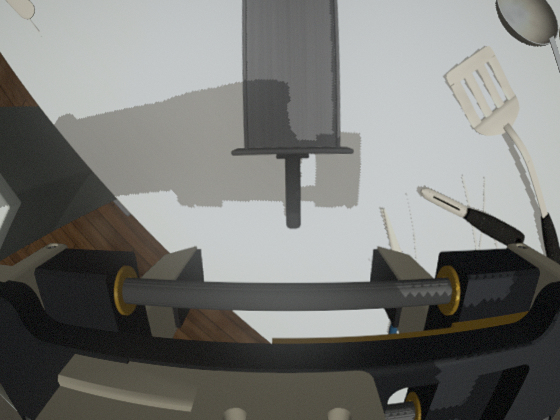

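The wrist view shows the pull from (293,155) to (293,227) and the face plate from (232,152) to (354,151).

```bash
cat >> h.py <<'E'
def wplane(c,uv,z):
    x=cv2.fisheye.undistortPoints(np.array([[uv]],float),c["mtx"],np.zeros(4))[0,0]
    R=cv2.Rodrigues(c["rvec"])[0];o=-R.T@c["tvec"].ravel();d=R.T@np.array([x[0],x[1],1]);return o+d*(z-o[2])/d[2]
def wpix(c,P):
    return cv2.fisheye.projectPoints(np.array(P,float).reshape(-1,1,3),c["rvec"],c["tvec"],c["mtx"],np.zeros(4))[0].reshape(-1,2)
E
python3 - <<'E'
from h import *
import pickle;c=pickle.load(open("w1.pkl","rb"))
w=lambda u,v,z:wplane(c,(u,v),z)
e=w(293,226,.034);s=w(293,158,.034);l=w(233,153,.03);r=w(354,151,.03)
a=w(245,20,.019);b=w(245,140,.019);a2=w(337.5,20,.019);b2=w(338.5,140,.019)
for n,q in(("end",e),("start",s),("pl",l),("pr",r)):print(n,q.round(4))
an=lambda p,q:np.degrees(np.arctan2(*(q-p)[[1,0]]))
print("plate",np.linalg.norm(r-l),an(r,l)-90,"pull",an(e,s),"edges",an(b,a),an(b2,a2),np.linalg.norm(b-b2))
E
```

```text
end [ 0.4271 -0.4346  0.034 ]
start [ 0.4699 -0.3884  0.034 ]
pl [ 0.4335 -0.3481  0.03  ]
pr [ 0.515  -0.4212  0.03  ]
plate 0.10951586704340327 48.082685350790086 pull 47.19961863926967 edges 46.99714347331964 47.352488968184296 0.08697132659848296
```

Request:
{"method": "send_rows", "body": {"plan": [[0.007, 0, -0.05, 0.003], [0.007, 0, -0.1, 0.003], [0.007, 0, -0.14, 0.003], [0.007, 0, -0.157, 0.003], [0.007, 0, -0.157, 0.003]]}}

```text
time_s: 1.82
eef_pos: [0.4441, -0.4188, 0.0101]
eef_rot: [-3.141, 0.0, 0.822]
contact_force: [-0.3, 0.1, 1.0]
width: 0.0921
gripper_force: 0.0
```

Request:
{"method": "send_rows", "body": {"plan": [[0, 0, 0, 0], [0, 0, 0, 0], [0, 0, 0, 0], [0, 0, 0, 0], [0, 0, 0, 0]], "fingers": 1, "newtons": 50}}

```text
time_s: 2.45
eef_pos: [0.4439, -0.4186, 0.0099]
eef_rot: [3.141, 0.0, 0.822]
contact_force: [0.1, 0.4, -0.6]
width: 0.0466
gripper_force: 0.0
```

Request:
{"method": "send_rows", "body": {"plan": [[0, 0, 0, 0], [0, 0, 0, 0], [0, 0, 0, 0]]}}

```text
time_s: 2.82
eef_pos: [0.4439, -0.4185, 0.0097]
eef_rot: [-3.141, 0.0, 0.822]
contact_force: [-0.2, 0.3, -0.8]
width: 0.0167
gripper_force: 0.2
```

The wrist camera only sees widely to its sides, so before moving the tray I'll let go and look at the slot from the side.

Request:
{"method": "send_rows", "body": {"plan": [[0, 0, 0, 0], [0, 0, 0, 0], [0, 0, 0.0, 0], [0, 0, 0.05, 0], [0, 0, 0.1, 0]], "fingers": 0}}

```text
time_s: 3.45
eef_pos: [0.4435, -0.4182, 0.1104]
eef_rot: [-3.14, -0.0, 0.822]
contact_force: [0.6, -1.4, -0.1]
width: 0.0621
gripper_force: 0.0
```

Request:
{"method": "send_rows", "body": {"plan": [[0.026, 0.047, 0.015, -0.17], [0.052, 0.094, 0.015, -0.34], [0.079, 0.141, 0.015, -0.51], [0.106, 0.188, 0.015, -0.68], [0.106, 0.188, 0.015, -0.71]]}}

```text
time_s: 4.08
eef_pos: [0.5529, -0.2241, 0.1248]
eef_rot: [-3.139, -0.002, 0.118]
contact_force: [-0.4, -0.8, 0.7]
width: 0.0914
gripper_force: 0.0
```

Request:
{"method": "send_rows", "body": {"plan": [[0, 0, 0, 0], [0, 0, 0, 0]]}}

```text
time_s: 4.32
eef_pos: [0.5491, -0.2322, 0.1247]
eef_rot: [3.141, 0.001, 0.11]
contact_force: [-0.4, -1.1, -0.6]
width: 0.0921
gripper_force: 0.0
```

Run:
```python
from h import *
c=calibration("wrist");im=snapshot("wrist");cv2.imwrite("pics/w2.png",im)
import pickle;pickle.dump(c,open("w2.pkl","wb"))
R=cv2.Rodrigues(c["rvec"])[0];print("cam",-R.T@c["tvec"].ravel());o=arm.observe();print(o["eef_pos"],o["eef_rot"])
```

```text
cam [ 0.6211764  -0.22423351  0.28206498]
[ 0.54910172 -0.23222022  0.12474454] [3.14108723e+00 3.75551434e-04 1.10050848e-01]
```

View pics/w2.png

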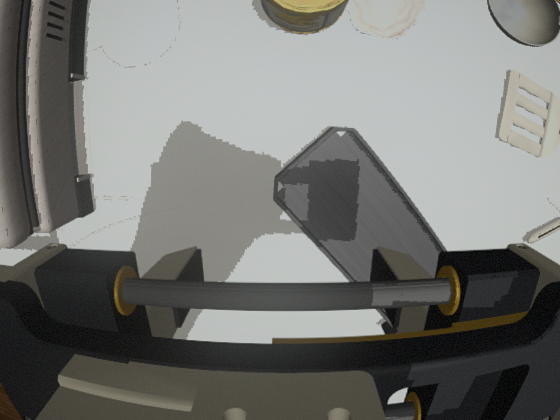

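The slot shows as a gap in the black skirt between about (84,78) and (90,176), at the left of the picture. I'll enlarge it.

Run:
```python
import cv2,numpy as np
im=cv2.imread("pics/w2.png")
c=im[0:250,0:130]
c=np.clip(c.astype(float)*1.0,0,255).astype(np.uint8)
c=cv2.resize(c,None,fx=2.4*2,fy=2.4,interpolation=cv2.INTER_CUBIC)
cv2.imwrite("pics/c3.png",c)
```

```text
(no output)
```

View pics/c3.png

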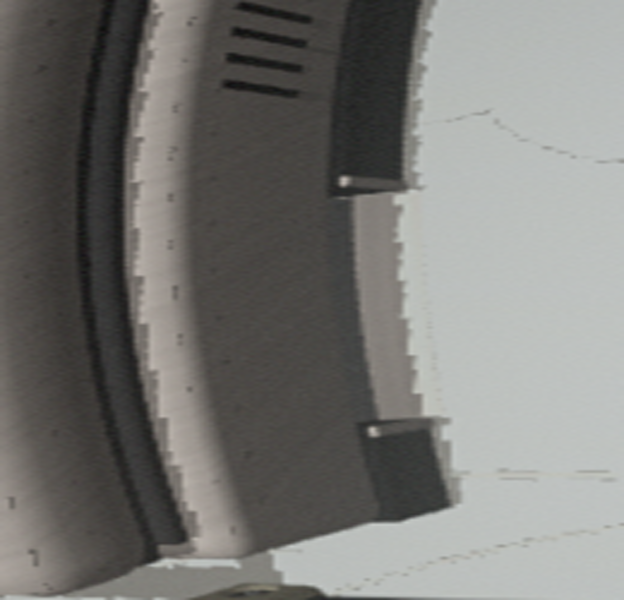

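Run:
```python
from h import *
import pickle;c=pickle.load(open("w2.pkl","rb"))
w=lambda x,y,z:wplane(c,(x/4.8,y/2.4),z)
far=w(413,184,0);near=w(443,426,0);fr=w(458,503,0);bk=w(432,10,0)
ft=w(343,178,.028);nt=w(362,428,.028)
an=lambda p,q:np.arctan2(*(q-p)[[1,0]])
for q in(far,near,fr,bk,ft,nt):print(q.round(4))
print(an(near,far),an(fr,bk),an(nt,ft),np.linalg.norm(far-near),np.linalg.norm(ft-nt))
m=(far+near)/2
for y in(.113,):
  ex=np.array([np.cos(y),np.sin(y),0]);ey=np.array([-ex[1],ex[0],0])
  print("mouth",m,(ft+nt)/2,"front corner rel",(fr-m)@ex,(fr-m)@ey, "bar mid in mouth frame",(np.array([.4637,.0863,0])-m)@ex,(np.array([.4637,.0863,0])-m)@ey)
```

```text
[ 0.6604 -0.0231  0.    ]
[ 0.5601 -0.0366  0.    ]
[ 0.5272 -0.0393  0.    ]
[ 0.738 -0.014  0.   ]
[ 0.6599 -0.0254  0.028 ]
[ 0.564  -0.0352  0.028 ]
0.13306238815742807 0.11902875018189947 0.10160504037312615 0.10126145293057574 0.09633148511515428
mouth [ 0.61025752 -0.02983889  0.        ] [ 0.61194808 -0.03029402  0.028     ] front corner rel -0.08362146366464192 2.3808614541629552e-06 bar mid in mouth frame -0.13252703938406518 0.1319239632393156
```

Mouth is about (0.611,-0.030) and yaw about 0.115. Going back to the tray for the grasp.

Request:
{"method": "send_rows", "body": {"plan": [[-0.027, -0.047, 0, 0.17], [-0.054, -0.094, 0, 0.34], [-0.08, -0.141, 0, 0.51], [-0.106, -0.188, 0, 0.68], [-0.106, -0.188, 0, 0.712]]}}

```text
time_s: 5.0
eef_pos: [0.4385, -0.4252, 0.1245]
eef_rot: [3.141, 0.003, 0.816]
contact_force: [0.4, -0.0, -0.2]
width: 0.0918
gripper_force: 0.0
```

Request:
{"method": "send_rows", "body": {"plan": [[0, 0, 0, 0], [0, 0, -0.05, 0], [0, 0, -0.1, 0], [0, 0, -0.116, 0], [0, 0, -0.116, 0]]}}

```text
time_s: 5.62
eef_pos: [0.4443, -0.4175, 0.0085]
eef_rot: [-3.14, -0.0, 0.824]
contact_force: [-0.1, -0.9, 0.4]
width: 0.0921
gripper_force: 0.0
```

Request:
{"method": "send_rows", "body": {"plan": [[0, 0, 0, 0], [0, 0, 0, 0], [0, 0, 0, 0], [0, 0, 0, 0], [0, 0, 0, 0]], "fingers": 1, "newtons": 50}}

```text
time_s: 6.25
eef_pos: [0.4439, -0.4186, 0.0089]
eef_rot: [3.141, -0.0, 0.824]
contact_force: [-0.8, 0.6, 0.3]
width: 0.0463
gripper_force: 0.0
```

Request:
{"method": "send_rows", "body": {"plan": [[0, 0, 0, 0], [0, 0, 0, 0], [0, 0, 0, 0], [0, 0, 0, 0], [0, 0, 0, 0]]}}

```text
time_s: 6.88
eef_pos: [0.4439, -0.4185, 0.0087]
eef_rot: [-3.142, -0.0, 0.824]
contact_force: [0.5, 0.1, -1.4]
width: 0.0134
gripper_force: 49.9
```

Request:
{"method": "send_rows", "body": {"plan": [[0.02, 0.009, 0.001, 0.1], [0.04, 0.018, 0.001, 0.2], [0.06, 0.027, 0.001, 0.3], [0.08, 0.036, 0.001, 0.4], [0.1, 0.045, 0.001, 0.5]]}}

```text
time_s: 7.5
eef_pos: [0.5442, -0.3733, 0.0094]
eef_rot: [-3.141, 0.0, 1.327]
contact_force: [0.3, -0.1, -1.9]
width: 0.0137
gripper_force: 49.9
```

Request:
{"method": "send_rows", "body": {"plan": [[0.02, 0.009, 0, 0.1], [0.04, 0.018, 0, 0.2], [0.06, 0.027, 0, 0.3], [0.08, 0.036, 0, 0.362], [0.1, 0.045, 0, 0.362]]}}

```text
time_s: 8.12
eef_pos: [0.644, -0.3285, 0.0092]
eef_rot: [-3.141, -0.0, 1.686]
contact_force: [0.7, -0.3, -1.7]
width: 0.0138
gripper_force: 49.9
```

Request:
{"method": "send_rows", "body": {"plan": [[0, 0, 0, 0], [0, 0, 0, 0]]}}

```text
time_s: 8.38
eef_pos: [0.6429, -0.3291, 0.0092]
eef_rot: [-3.14, 0.0, 1.685]
contact_force: [-0.2, 0.1, -1.5]
width: 0.0135
gripper_force: 49.9
```

Run:
```python
from h import *
import pickle
w=calibration("wrist");iw=snapshot("wrist");im=snapshot("top");cv2.imwrite("pics/t4.png",im);cv2.imwrite("pics/w4.png",iw);pickle.dump(w,open("w4.pkl","wb"))
a=cv2.resize(im[140:260,195:405],None,fx=3.8,fy=3.8,interpolation=cv2.INTER_CUBIC)
b=iw[:270,160:420]
out=np.zeros((600,798,3),np.uint8);out[:456,:]=a;out=np.hstack([out[:456,:500],cv2.resize(b,(300,456))])
cv2.imwrite("pics/v4.png",out);o=arm.observe();print(o["eef_pos"],o["eef_rot"])
```

```text
[ 0.64273606 -0.32952499  0.00950424] [-3.14039111e+00  4.07835088e-04  1.68461450e+00]
```

View pics/v4.png

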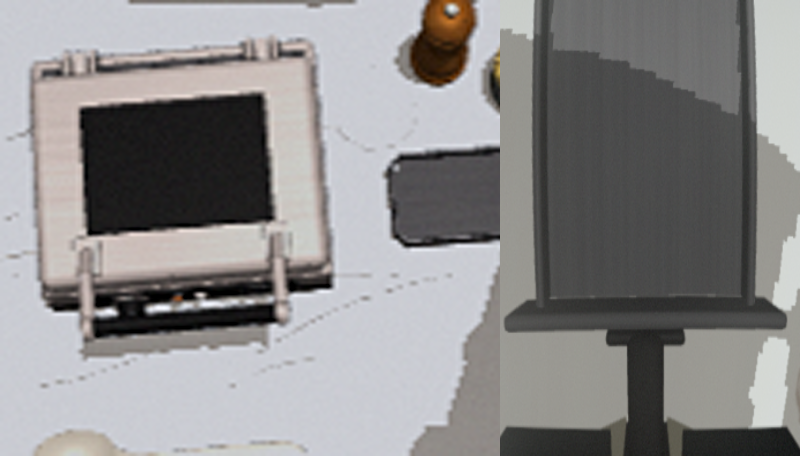

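The pan lead edge is at (388,200) in the top crop, lined up with the slot's depth region. I'll work out the tray's line numerically.

Run:
```python
from h import *
import pickle;c=calibration("top");w=pickle.load(open("w4.pkl","rb"))
M=np.array([.611,-.030]);y=.115;ex=np.array([np.cos(y),np.sin(y)]);ey=np.array([-ex[1],ex[0]])
F=lambda p:(((p[:2]-M)@ex).round(4),((p[:2]-M)@ey).round(4))
f=lambda x,y,z:onplane(c,(195+x/3.8,140+y/3.8),z)
for q in((402,154),(495,146),(407,245),(495,238)):print("top",F(f(*q,.019)))
print("lead",F(f(388,198,.015)))
g=lambda x,y,z:wplane(w,(160+(x-500)*260/300,y*270/456),z)
for q in((536,10,.019),(538,295,.019),(754,10,.019),(755,295,.019),(504,318,.03),(787,318,.03),(646,400,.034)):print("wr",F(g(*q)))
o=arm.observe();print("tcp",F(o["eef_pos"]))
```

```text
top (np.float64(0.0378), np.float64(-0.0802))
top (np.float64(0.0391), np.float64(-0.1712))
top (np.float64(-0.0525), np.float64(-0.0774))
top (np.float64(-0.0519), np.float64(-0.1624))
lead (np.float64(-0.004), np.float64(-0.0633))
wr (np.float64(-0.0469), np.float64(-0.1681))
wr (np.float64(-0.0463), np.float64(-0.25))
wr (np.float64(0.0415), np.float64(-0.1683))
wr (np.float64(0.0422), np.float64(-0.25))
wr (np.float64(-0.0575), np.float64(-0.2542))
wr (np.float64(0.0525), np.float64(-0.2542))
wr (np.float64(-0.0023), np.float64(-0.2753))
tcp (np.float64(-0.0028), np.float64(-0.3012))
```

Tray is 2.5 mm too far to the front and otherwise straight. I'll correct that, raise it 6 mm, and start inserting.

Request:
{"method": "send_rows", "body": {"plan": [[0.0025, 0, 0.006, 0], [0.001, 0.015, 0.006, 0.001], [-0.001, 0.03, 0.006, 0.001], [-0.0025, 0.045, 0.006, 0.001], [-0.004, 0.055, 0.006, 0.001]]}}

```text
time_s: 9.1
eef_pos: [0.64, -0.2714, 0.0158]
eef_rot: [3.142, -0.001, 1.688]
contact_force: [0.6, 0.4, -2.4]
width: 0.014
gripper_force: 49.9
```

Request:
{"method": "send_rows", "body": {"plan": [[-0.001, 0.008, 0, 0], [-0.002, 0.016, 0, 0], [-0.003, 0.024, 0, 0], [-0.0035, 0.032, 0, 0], [-0.0045, 0.04, 0, 0]]}}

```text
time_s: 9.72
eef_pos: [0.6354, -0.2331, 0.0157]
eef_rot: [3.141, 0.0, 1.687]
contact_force: [0.1, -0.4, -2.2]
width: 0.0141
gripper_force: 49.9
```

Already about 35 mm in with no side force. Continuing.

Request:
{"method": "send_rows", "body": {"plan": [[-0.0012, 0.012, 0, 0], [-0.0025, 0.024, 0, 0], [-0.004, 0.036, 0, 0], [-0.0055, 0.048, 0, 0], [-0.007, 0.06, 0, 0]]}}

```text
time_s: 10.35
eef_pos: [0.6284, -0.1726, 0.0158]
eef_rot: [3.141, 0.0, 1.687]
contact_force: [1.3, 0.2, -1.4]
width: 0.014
gripper_force: 49.9
```

Request:
{"method": "send_rows", "body": {"plan": [[-0.0012, 0.012, 0, 0], [-0.0025, 0.024, 0, 0], [-0.004, 0.036, 0, 0], [-0.0055, 0.048, 0, 0], [-0.007, 0.06, 0, 0]]}}

```text
time_s: 10.98
eef_pos: [0.6213, -0.1127, 0.0157]
eef_rot: [3.142, 0.0, 1.687]
contact_force: [0.2, -0.2, -1.3]
width: 0.0136
gripper_force: 49.9
```

Run:
```python
from h import *
iw=snapshot("wrist");im=snapshot("top")
a=cv2.resize(im[140:260,195:345],None,fx=3.3,fy=3.3,interpolation=cv2.INTER_CUBIC)
cv2.imwrite("pics/v5.png",np.hstack([a,cv2.resize(iw[:270,160:420],(300,396))]));o=arm.observe();print(o["eef_pos"],o["eef_rot"],o["contact_force"])
```

```text
[ 0.62139999 -0.11108978  0.01585834] [ 3.14136962e+00 -1.12759678e-03  1.68907912e+00] [-0.65016962  0.70138653 -2.24097723]
```

View pics/v5.png

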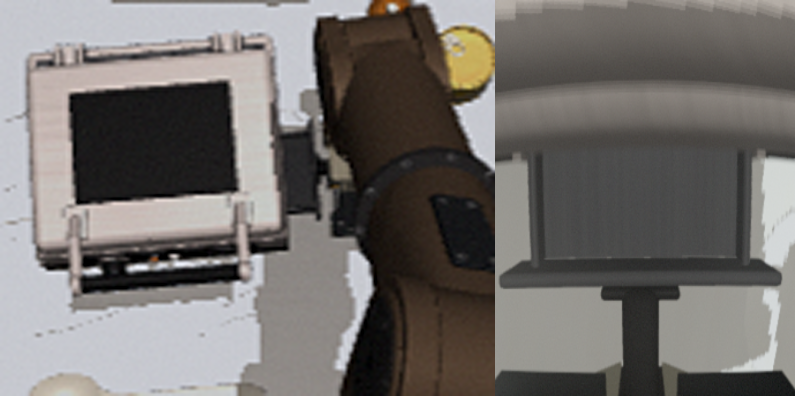

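The pan is well in the slot, with about 32 mm left. Pushing on to contact.

Request:
{"method": "send_rows", "body": {"plan": [[-0.001, 0.008, 0, 0], [-0.002, 0.016, 0, 0], [-0.0028, 0.024, 0, 0], [-0.0028, 0.024, 0, 0]]}}

```text
time_s: 11.58
eef_pos: [0.6186, -0.0883, 0.0158]
eef_rot: [3.141, -0.001, 1.688]
contact_force: [-0.2, 0.7, -1.6]
width: 0.0135
gripper_force: 49.9
```

Request:
{"method": "send_rows", "body": {"plan": [[-0.0005, 0.004, 0, 0], [-0.001, 0.008, 0, 0], [-0.001, 0.009, 0, 0], [-0.001, 0.009, 0, 0]]}}

```text
time_s: 12.08
eef_pos: [0.6176, -0.0805, 0.0157]
eef_rot: [3.142, 0.0, 1.687]
contact_force: [0.2, 0.6, -2.8]
width: 0.0135
gripper_force: 49.9
```

Request:
{"method": "send_rows", "body": {"plan": [[-0.0003, 0.002, 0, 0], [-0.0005, 0.004, 0, 0], [-0.0005, 0.004, 0, 0]]}}

```text
time_s: 12.45
eef_pos: [0.6173, -0.078, 0.0158]
eef_rot: [3.142, 0.002, 1.686]
contact_force: [1.2, -5.1, -3.1]
width: 0.0135
gripper_force: 49.9
```

Request:
{"method": "send_rows", "body": {"plan": [[-0.0003, 0.002, 0, 0], [-0.0005, 0.004, 0, 0], [-0.0005, 0.004, 0, 0]]}}

```text
time_s: 12.82
eef_pos: [0.6172, -0.078, 0.0158]
eef_rot: [3.141, 0.006, 1.683]
contact_force: [3.1, -14.8, -4.5]
width: 0.0133
gripper_force: 49.8
```

Firm contact at −48.5 mm, which matches home. I'll set it down, release, rise, and look.

Request:
{"method": "send_rows", "body": {"plan": [[0, 0, -0.001, 0], [0, 0, -0.001, 0]]}}

```text
time_s: 13.08
eef_pos: [0.6173, -0.078, 0.0154]
eef_rot: [3.141, 0.006, 1.683]
contact_force: [2.7, -14.9, 2.3]
width: 0.014
gripper_force: 49.8
```

Request:
{"method": "send_rows", "body": {"plan": [[0, -0.004, 0, 0], [0, -0.004, 0, 0], [0, -0.004, 0, 0], [0, -0.004, 0, 0], [0, -0.004, 0, 0]], "fingers": 0.4}}

```text
time_s: 13.7
eef_pos: [0.6166, -0.0761, 0.0147]
eef_rot: [-3.142, -0.0, 1.687]
contact_force: [-0.1, -0.8, 0.1]
width: 0.0544
gripper_force: 0.0
```

Request:
{"method": "send_rows", "body": {"plan": [[0, 0, 0.05, 0], [0, 0, 0.1, 0], [0, -0.03, 0.15, 0], [0, -0.06, 0.19, 0], [0, -0.06, 0.19, 0]]}}

```text
time_s: 14.32
eef_pos: [0.6183, -0.14, 0.2083]
eef_rot: [3.136, 0.003, 1.682]
contact_force: [-0.5, 0.0, -0.8]
width: 0.0552
gripper_force: 0.0
```

Run:
```python
from h import *
import pickle
w=calibration("wrist");iw=snapshot("wrist");cv2.imwrite("pics/w6.png",iw);pickle.dump(w,open("w6.pkl","wb"))
cv2.imwrite("pics/v6.png",cv2.resize(iw[:280,130:450],(800,600),interpolation=cv2.INTER_CUBIC));o=arm.observe();print(o["eef_pos"],o["eef_rot"],o["q"],o["width"])
```

```text
[ 0.61718786 -0.13778972  0.20602713] [3.13903156e+00 1.12047175e-03 1.68435391e+00] [ 0.39763804  0.49633301 -0.39334978  1.5571303   0.20435869  1.12612609
  0.07289514] 0.054932702833104134
```

View pics/v6.png

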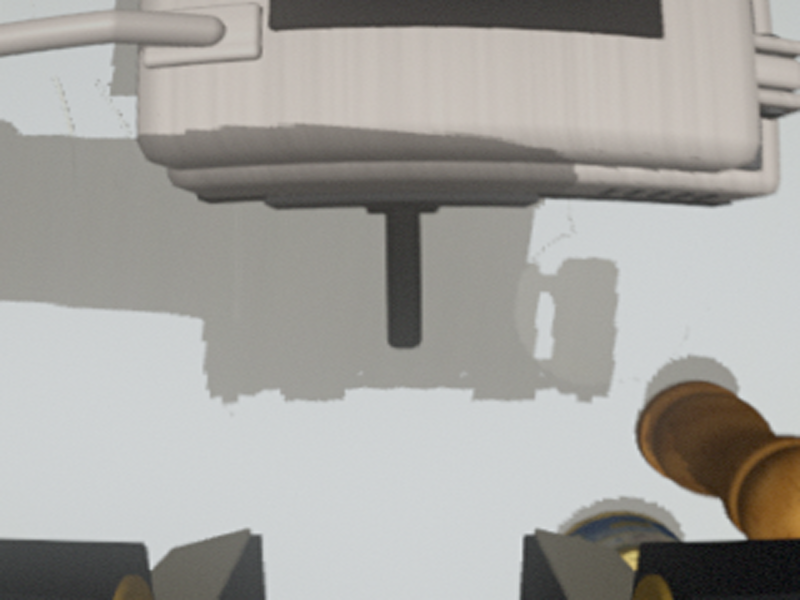

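The face plate is flush with the side and the pull stands square at (403,280). Now going to look over the bar.

Request:
{"method": "send_rows", "body": {"plan": [[0, 0, 0.05, 0], [-0.04, 0.04, 0.05, 0], [-0.08, 0.08, 0.05, 0], [-0.11, 0.12, 0.05, 0], [-0.142, 0.158, 0.05, 0]]}}

```text
time_s: 15.0
eef_pos: [0.4724, 0.0238, 0.2534]
eef_rot: [-3.139, -0.001, 1.689]
contact_force: [0.8, 0.8, 0.4]
width: 0.0549
gripper_force: 0.0
```

Request:
{"method": "send_rows", "body": {"plan": [[0, 0, 0, 0], [0, 0, 0, 0]]}}

```text
time_s: 15.25
eef_pos: [0.4743, 0.0216, 0.254]
eef_rot: [-3.14, 0.0, 1.688]
contact_force: [-0.1, 0.1, 0.5]
width: 0.055
gripper_force: 0.0
```

Run:
```python
from h import *
import pickle
w=calibration("wrist");iw=snapshot("wrist");cv2.imwrite("pics/w7.png",iw);pickle.dump(w,open("w7.pkl","wb"))
o=arm.observe();print(o["eef_pos"],o["eef_rot"],o["q"])
g=iw.max(2);hs=cv2.cvtColor(iw,cv2.COLOR_BGR2HSV)
b=np.array([.467,.089,.15]);ex=np.array([.9936,.113,0]);ey=np.array([-.113,.9936,0])
print(wpix(w,[b,b+.06*ey,b-.06*ey]).round(1))
for s in(-.06,-.03,0,.03,.06):
    P=[b+s*ey+t*ex for t in np.arange(-.04,.0401,.002)]
    uv=wpix(w,P).round().astype(int);print(s,[int(g[v,u]) if 0<=v<420 and 0<=u<560 else -1 for u,v in uv])
```

```text
[0.47471431 0.0210626  0.25401115] [-3.14054917e+00  2.07255090e-05  1.68652511e+00] [ 0.26929295  0.21142756 -0.50263027  1.85088416  0.11309486  1.10840034
 -0.15888911]
[[286.8 132. ]
 [287.2  58.4]
 [286.5 205.1]]
-0.06 [218, 218, 217, 217, 217, 218, 218, 217, 217, 218, 217, 216, 218, 216, 216, 218, 146, 79, 81, 77, 79, 76, 75, 72, 71, 205, 216, 216, 216, 217, 215, 215, 214, 216, 206, 57, 62, 67, 123, 120, 92]
-0.03 [169, 171, 170, 168, 169, 169, 170, 170, 170, 169, 169, 170, 169, 170, 168, 167, 90, 68, 71, 71, 69, 69, 65, 61, 63, 161, 168, 166, 168, 165, 167, 167, 166, 168, 167, 53, 55, 98, 124, 118, 94]
0 [169, 170, 170, 171, 170, 167, 170, 168, 171, 170, 170, 171, 170, 171, 171, 172, 73, 62, 64, 64, 66, 62, 59, 61, 56, 163, 171, 171, 168, 170, 170, 169, 169, 169, 133, 50, 60, 84, 130, 97, 99]
0.03 [168, 169, 168, 170, 170, 171, 170, 169, 172, 169, 171, 172, 171, 170, 171, 172, 67, 68, 66, 68, 66, 65, 63, 63, 64, 170, 168, 170, 168, 168, 167, 166, 164, 160, 90, 69, 60, 105, 129, 89, 100]
0.06 [213, 213, 213, 213, 214, 214, 213, 212, 213, 212, 213, 213, 213, 213, 208, 200, 78, 84, 83, 84, 83, 81, 80, 78, 85, 212, 212, 211, 212, 211, 211, 212, 212, 187, 109, 68, 76, 146, 143, 104, 131]
```

The bar lies exactly on the predicted line through (0.467,0.089). Lining up over it, narrowing the fingers, descending, and gripping.

Request:
{"method": "send_rows", "body": {"plan": [[-0.004, 0.034, 0, 0], [-0.0075, 0.068, 0, 0], [-0.0075, 0.068, 0, 0], [-0.0075, 0.068, -0.04, 0], [-0.0075, 0.068, -0.06, 0]], "fingers": 0.6}}

```text
time_s: 15.92
eef_pos: [0.467, 0.0877, 0.1927]
eef_rot: [-3.139, 0.0, 1.685]
contact_force: [0.4, 0.6, 0.7]
width: 0.0369
gripper_force: 0.0
```

Request:
{"method": "send_rows", "body": {"plan": [[0, 0, -0.02, 0], [0, 0, -0.045, 0], [0, 0, -0.065, 0], [0, 0, -0.065, 0]]}}

```text
time_s: 16.42
eef_pos: [0.4665, 0.0879, 0.1281]
eef_rot: [-3.138, 0.0, 1.685]
contact_force: [-0.5, -0.3, 0.2]
width: 0.0366
gripper_force: 0.0
```

Request:
{"method": "send_rows", "body": {"plan": [[0, 0, 0, 0], [0, 0, 0, 0], [0, 0, 0, 0], [0, 0, 0, 0], [0, 0, 0, 0]], "fingers": 1, "newtons": 40}}

```text
time_s: 17.05
eef_pos: [0.4668, 0.0892, 0.1303]
eef_rot: [-3.141, 0.001, 1.687]
contact_force: [-4.3, -0.8, 5.9]
width: 0.0167
gripper_force: 40.0
```

Run:
```python
from h import *
import pickle;w=pickle.load(open("w6.pkl","rb"))
M=np.array([.611,-.030]);y=.115;ex=np.array([np.cos(y),np.sin(y)]);ey=np.array([-ex[1],ex[0]])
for x,v,z in((403,347,.036),(403,215,.04),(265,206,.036),(540,206,.036),(200,198,0),(730,203,0)):
  p=wplane(w,(130+x*.4,v*280/600),z)[:2]-M;print(p@ex,p@ey)
```

```text
0.0010425117061721879 -0.07453931841019838
0.0010612586877915187 -0.012229297509687398
-0.05408708255578178 -0.0065466106159823845
0.05639334689204024 -0.006447912339742362
-0.08901175139408818 0.0026047905066429533
0.15568521269073782 0.005051205796391251
```

The tray is home: pull end at −74.5 mm (−75 expected), x +1 mm, straight. Lifting along the arc.

Request:
{"method": "send_rows", "body": {"plan": [[0.003, 0, 0.0135, 0], [0.007, 0.001, 0.0267, 0], [0.011, 0.001, 0.0397, 0], [0.016, 0.002, 0.0525, 0], [0.022, 0.0025, 0.065, 0]]}}

```text
time_s: 17.68
eef_pos: [0.4878, 0.0918, 0.1954]
eef_rot: [-3.139, 0.0, 1.687]
contact_force: [-6.7, -0.5, -3.4]
width: 0.017
gripper_force: 40.0
```

Request:
{"method": "send_rows", "body": {"plan": [[0.0065, 0.001, 0.012, 0], [0.0135, 0.0015, 0.024, 0], [0.021, 0.0025, 0.0355, 0], [0.0295, 0.0035, 0.0465, 0], [0.038, 0.0045, 0.057, 0]]}}

```text
time_s: 18.3
eef_pos: [0.5235, 0.0963, 0.2526]
eef_rot: [-3.134, 0.001, 1.688]
contact_force: [-18.7, -1.4, 8.8]
width: 0.017
gripper_force: 40.0
```

Request:
{"method": "send_rows", "body": {"plan": [[0.0095, 0.001, 0.01, 0], [0.019, 0.0022, 0.0195, 0], [0.0295, 0.0033, 0.0285, 0], [0.0405, 0.0045, 0.037, 0], [0.0515, 0.006, 0.045, 0]]}}

```text
time_s: 18.92
eef_pos: [0.5766, 0.1029, 0.3003]
eef_rot: [-3.14, 0.001, 1.688]
contact_force: [-18.2, -1.9, 19.0]
width: 0.017
gripper_force: 40.0
```

Request:
{"method": "send_rows", "body": {"plan": [[0, 0, 0, 0], [0, 0, 0, 0], [0, 0, 0, 0], [0, 0, 0, 0]]}}

```text
time_s: 19.42
eef_pos: [0.5772, 0.103, 0.3005]
eef_rot: [3.141, 0.0, 1.687]
contact_force: [-17.5, -2.7, 21.5]
width: 0.0171
gripper_force: 40.0
```

Run:
```python
from h import *
a=snapshot("scene");b=snapshot("top");o=arm.observe();print({k:o[k] for k in("eef_pos","eef_rot","contact_force","width","gripper_force","qvel")})
cv2.imwrite("pics/v8.png",np.hstack([cv2.resize(a[120:330,140:410],(400,311)),cv2.resize(b[120:280,150:356],(400,311))]))
```

```text
{'eef_pos': array([0.57723915, 0.10300999, 0.30048792]), 'eef_rot': array([3.14132682e+00, 2.35783347e-04, 1.68750239e+00]), 'contact_force': array([-18.9158957 ,  -2.50907118,  21.45972472]), 'width': 0.016909764032692627, 'gripper_force': 40.02511739730835, 'qvel': array([-5.46840470e-04,  5.14901159e-04,  2.51801609e-03,  7.27283176e-04,
        5.47660362e-05, -2.04436761e-03,  9.87191718e-04])}
```

View pics/v8.png

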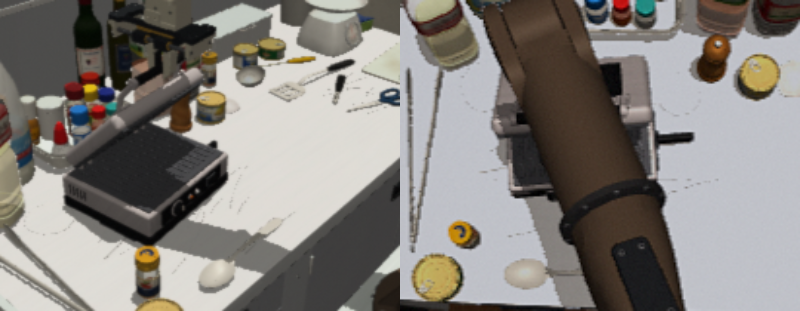

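The lid is up at about 45° by the bar position, and the pull still stands square to the side with the bystanders in place. I'll relieve the roughly 28 N radial strain a little and check that it's at rest.

Request:
{"method": "send_rows", "body": {"plan": [[-0.001, 0, 0.001, 0], [-0.0015, 0, 0.002, 0], [-0.0015, 0, 0.002, 0], [-0.0015, 0, 0.002, 0], [-0.0015, 0, 0.002, 0]]}}

```text
time_s: 20.15
eef_pos: [0.5769, 0.1029, 0.3004]
eef_rot: [3.141, -0.0, 1.687]
contact_force: [-7.7, -0.5, 6.6]
width: 0.0172
gripper_force: 40.0
```

Request:
{"method": "send_rows", "body": {"plan": [[0, 0, 0, 0], [0, 0, 0, 0], [0, 0, 0, 0], [0, 0, 0, 0], [0, 0, 0, 0]]}}

```text
time_s: 20.78
eef_pos: [0.5769, 0.103, 0.3004]
eef_rot: [3.141, -0.0, 1.687]
contact_force: [-8.3, -1.1, 6.0]
width: 0.0169
gripper_force: 40.0
```

```bash
python3 -c "
from station import arm
print(arm.hand_in())"
```

```text
the job is handed in; nothing more can be done
None
```

I slid the drip tray fully home with the grill shut, then raised the top plate to about 45° (worked out from the bar's position). The arm was holding it still when I handed in at about 21 s; no verdict came back.

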